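Set up a strip of board in the locked guillotine trimmer

TASK

Get the guillotine trimmer ready to cut: swing its lock bar fully clear of the blade arm, then raise the arm all the way up by its handle so that it stays up. Then lay the longer of the two loose board strips flat on the trimmer's bed across the cutting edge, one long side snug and square against the fence and about 40 mm of its end sticking out past the cutting edge, and let go of it. Leave the shorter strip, the card model and the glue bottle where they are.

Things in the scene. Friction and masses are not known exactly. Their poses are not given: they have to be found in the camera images.
- trimmer: Guillotine trimmer, fixed: grey gridded bed 340 mm long (x) by 240 wide (y), top 34 mm above the table. Origin at table height under the bed's middle. +x to the hinge and fence end, y to the left of one facing that way, z up. Cutting edge: the bed's right edge, y = -120. The blade arm lies along y = -133, just outside it.
- fence_foot (a point): Foot of the fence, mid-length, on its inner face: x = 130, y = 0, z = 34 mm in the trimmer's frame, same axes. The fence is an aluminium bar that crosses the whole bed along y, 10 mm high above the bed and 16 mm thick (x = 130 to 146).
- cut_edge (a point): Point in the middle of the cutting edge at bed level: x = 0, y = -120, z = 34 mm in the trimmer's frame; same axes.
- blade_arm (a joint): Blade arm angle, rad: 0 down (at the start), 0.75 fully up (stop). Hinge axis: the trimmer's y. A spring carries its weight and friction (0.5 Nm) holds it where it is left. Under the lock bar it rises no more than 0.02 rad. Spine 18 mm wide, 26 high, about the hinge line; the blade hangs to 36 mm below that line on the bed side, from 60 mm off the hinge.
- blade_hinge (a point): Hinge of the blade arm, at x = 165, y = -133, z = 56 mm in the trimmer's frame; axes of the arm.
- handle_grip (a point): Middle of the arm's black handle: 405 mm from the hinge, on its height (arm down: x = -240, y = -133, z = 56 mm in the trimmer's frame). The handle is 115 mm long along the arm, 26 mm wide (trimmer's y), 28 mm high. It rises on an arc about blade_hinge to 332 mm above the table.
- lock_bar (a joint): Angle of the lock bar about its upright post, rad: 0 with its tongue across the arm (starts at 0 to 0.2), growing anticlockwise seen from above; 1.7 fully open (stop), clear of the arm beyond about 1.05. Friction 0.06 Nm; stays where left. Post: 24 mm across, on the bed at x = -100, y = -80 mm in the trimmer's frame.
- lock_knob (a point): Middle of the black upright knob (22 mm across, 34 high) on the lock bar's tail, 55 mm from the post's axis, 96 mm above the table. At 0 rad it lies to the trimmer's +y of the post; opened by a quarter turn, to its -x. The flat steel bar, 18 mm wide, lies 72 to 78 mm above the table; its tongue, opposite the knob, reaches 69 mm from the post.
- long_strip: The longer cream mounting-board strip, 200 x 60 x 5 mm (its x, y, z), flat on the green mat, whose top is 2 mm above the table. Origin: centre of its underside. Weighs about 40 g.
- short_strip: The shorter cream strip, 130 x 60 x 5 mm (x, y, z), same board, also on the mat; the two may have swapped places. Origin: centre of its underside. To be left alone.
- massing_model: Stepped card model of a building, base 130 x 100 mm, 102 mm high. Origin: centre of its underside. To be left alone.
- glue_bottle: White glue bottle, 52 mm across, 140 mm high. Origin: centre of its underside. To be left alone.
Mind the look-alikes: they are no part of the job. What is shaped like the long_strip but blue or brown is not meant.

How it is judged:
On the way, in this order (a step that is already met when the one before it is completed fails the run):
1. the lock bar is swung clear while the blade arm is still down (value of joint lock_bar above 1.1 rad and value of joint blade_arm below 0.05 rad), for 0.1 s.
2. the blade arm is raised all the way (value of joint blade_arm above 0.6 rad and value of joint lock_bar above 1.1 rad), for 0.2 s.
At the end, for the whole second after the job is handed in: The blade arm stands raised (above 0.6 rad, still) with the lock bar swung clear (above 1.1 rad); the longer strip lies at rest flat on the bed, its long side within 3.5 mm of the fence and square to it within 0.035 rad, its end 25 to 55 mm past the cutting edge (all of step 2 and x of long_strip in the frame of trimmer between 0.0965 and 0.103 m and y of long_strip in the frame of trimmer between -0.075 and -0.045 m and z of long_strip in the frame of trimmer between 0.031 and 0.037 m and angle between the x axis of long_strip and the y axis of trimmer, either way round below 0.035 rad and angle between long_strip's own z axis and vertical below 0.05 rad and linear speed of long_strip below 0.01 m/s and velocity of joint blade_arm between -0.02 and 0.02 rad/s); the robot touches nothing.
It fails at once if the shorter strip is moved more than 30 mm (distance of short_strip from where it was at the start of the episode above 0.03 m).
It fails at once if the card model is moved more than 30 mm (distance of massing_model from where it was at the start of the episode above 0.03 m).
It fails at once if the glue bottle is moved more than 30 mm (distance of glue_bottle from where it was at the start of the episode above 0.03 m).
It also fails if it takes over 72 s, if anything falls off the work surface, if the arm or the gripper's body presses on something with over 40 N, if the wrist force passes 120 N, or if a joint passes its speed limit or range.

ROBOT

A 6-joint arm with a two-finger parallel gripper is mounted at the origin on the work surface. World frame = base frame: x ahead of the robot, y to its left, z up, the work surface at z = 0. Lengths are in m, angles in rad, forces in N, time in s.
With the tool pointing down it reaches from about 0.325 to 0.9 m from the base axis. Payload 6.1 kg.
Tool frame: the origin (TCP) lies at the very end of the fingers, on their centre line; the grasp point (between the pads) lies 19 mm behind it; z points along the fingers, y is the direction in which the jaws open and shut (so a half turn about z gives the same grasp; the last joint's range is limited). The gripper opens to 87 mm and grips with 3 to 60 N. Pads are 19 mm wide; open, the fingers measure 117 mm over their backs; the gripper's body (75 mm by 190 mm) begins 51 mm behind the grasp point.
Start: joints at [-1.441, 0.22, 1.526, -0, 1.395, -0.126], TCP at [0.158, -0.605, 0.223] pointing down, gripper open.
Joint ranges: [-2.98, 2.98], [-0.91, 2.08], [0.09, 2.57], [-1.24, 4.39], [0.2, 2.65], [-2.68, 2.68]. Speed limits (rad/s): [2.57, 2.57, 3.01, 3.14, 3.14, 3.14].

INTERFACE

Orientations are given as a unit quaternion [x, y, z, w].
In Python, from plant import bot gives the robot as it stands. The module is installed in compiled form; this text tells all that it offers.
- The arm moves only by the shell command python3 -m pendant 'ROWS' [FORCE]. ROWS is JSON, a list of rows, each an object with "delta_pos": the shift along the tool's x, y, z in m, a list of three; "delta_rot": the turn, a rotation vector about the tool's x, y, z in degrees, a list of three; "fingers": the finger opening in m, from 0 to 0.087. A call has exactly 10 rows; each row is the pose to reach, as a shift and turn from the pose measured when the call began, along the tool's axes at that moment; what a row does not reach only later rows make up. A row lasts 1/8 s, in which the tool goes at most 62.5 mm and 10.7 degrees, less where a joint would pass 70% of its speed; a pose out of reach is approached as far as the arm can. A call with a gripper value outside its range is refused whole. The fingers move at their own pace and stop on an object; FORCE is the grip in N (left out, the last holds). Time passes only in rows, so rows that repeat a pose let the fingers close, or fill a call up. It gives the time, the measured TCP pose, the force and the opening at its end, in the units of the state.
- bot.sense(): the state, without advancing time (a new reading comes with each control period).
- bot.capture(name): name is "side" or "top"; returns a dict with "img" (480x640x3 uint8, blue, green, red), "intrinsics" (3x3 intrinsics, pixels), "rvec" (rotation vector, rad) and "tvec" (3), from world to camera coordinates, as OpenCV has them. Camera axes: x right, y down, z forward; pixel columns grow to the right and rows downward; lengths in m; the calibration is good to about 2 mm. A picture is of the moment at which its call begins. There is no depth.
- bot.job_done(): hands the job in, once; it reports no verdict.
The state is a dict: "clock": time; "joint_pos": joint angles; "joint_vel": joint speeds; "joint_efforts": joint torques, N m; "position": TCP position; "tcp_rot": TCP orientation; "force": force on the tool from outside, world axes, zero at the start; "wrist_torque": the same for the moment, N m; "opening": opening from 0.0 (shut) to 1.0 (fully open).
Only numpy, scipy, OpenCV 4.12 (cv2) and the standard library are available. Lean on these libraries where they do the work, as an engineer would, in place of code of your own. Each camera call takes 0.05 s, during which the arm holds its last target. There are 200 camera calls.

## Working session

There is one attempt and no reset: what is moved stays moved. The work goes in short steps, Python scripts to look and compute and a shell command to move; the robot and the scene stay as the last step left them, time stands still between calls to the robot, and variables do not carry over. Pictures are saved under pics/ and viewed, about 8 in all and at most 12, crops included, and the job is handed in when it is done.

```bash
mkdir -p pics; cat > h.py <<'E'
import numpy as np, cv2, json
from plant import bot
from scipy.spatial.transform import Rotation as R
def snap(n,f):
    c=bot.capture(n); cv2.imwrite('pics/'+f+'.png',c['img'])
    np.savez('pics/'+f+'.npz',K=c['intrinsics'],r=c['rvec'],t=c['tvec']); return c
def back(f,uv,z):
    d=np.load('pics/'+f+'.npz'); Rm=cv2.Rodrigues(d['r'])[0]; o=-Rm.T@d['t'].ravel()
    v=Rm.T@np.linalg.inv(d['K'])@np.array([uv[0],uv[1],1.]); return o+v*(z-o[2])/v[2]
def proj(f,P):
    d=np.load('pics/'+f+'.npz'); return cv2.projectPoints(np.array(P,float).reshape(-1,3),d['r'],d['t'],d['K'],None)[0].reshape(-1,2)
def crop(f,x,y,w,h,s,o): 
    i=cv2.imread('pics/'+f+'.png')[y:y+h,x:x+w]; cv2.imwrite('pics/'+o+'.png',cv2.resize(i,None,fx=s,fy=s,interpolation=cv2.INTER_CUBIC))
E
python3 - <<'E'
from h import *
a=snap('top','t0');b=snap('side','s0')
s=bot.sense(); print(s['clock'],s['position'],s['tcp_rot'],s['opening'],s['force'])
for f in('t0','s0'):
    d=np.load(f'pics/{f}.npz'); Rm=cv2.Rodrigues(d['r'])[0]; print(-Rm.T@d['t'].ravel(), Rm[2], d['K'][0,0])
E
```

```text
0.1 [ 0.15806144 -0.60412557  0.22156301] [ 9.91831881e-01  1.27549136e-01  8.98742805e-06 -8.59314562e-04] 0.9967322952823338 [-0.44341211 -0.26686434 -0.09551168]
[0.31925486 0.1310194  1.3163551 ] [ 0.10140657  0.02194034 -0.9946031 ] 507.1245031032391
[-0.27806987  1.01755186  0.9430025 ] [ 0.52719639 -0.6017923  -0.59992499] 623.5593568443641
```

View pics/t0.png

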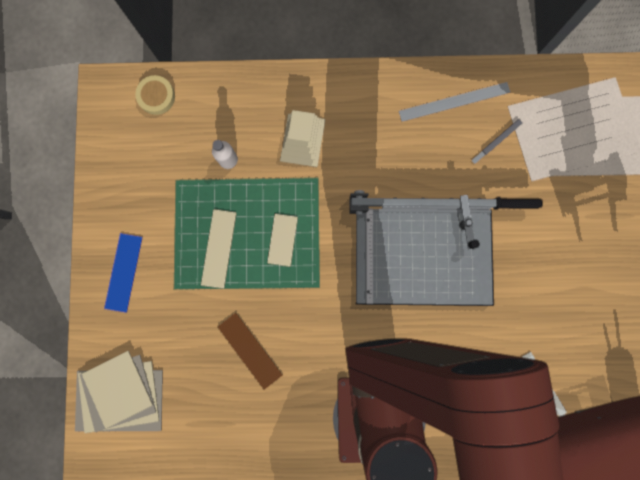

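View pics/s0.png

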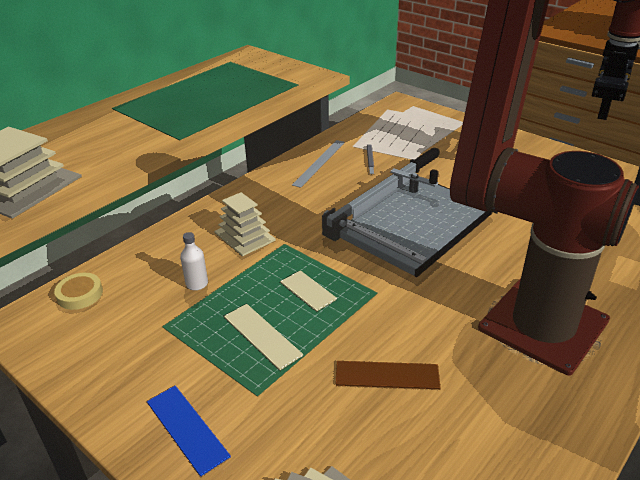

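```bash
python3 - <<'E'
from h import *
crop('t0',340,180,210,140,3.8,'c1'); crop('t0',170,170,160,130,4.6,'c2')
E
```

```text
(no output)
```

View pics/c1.png

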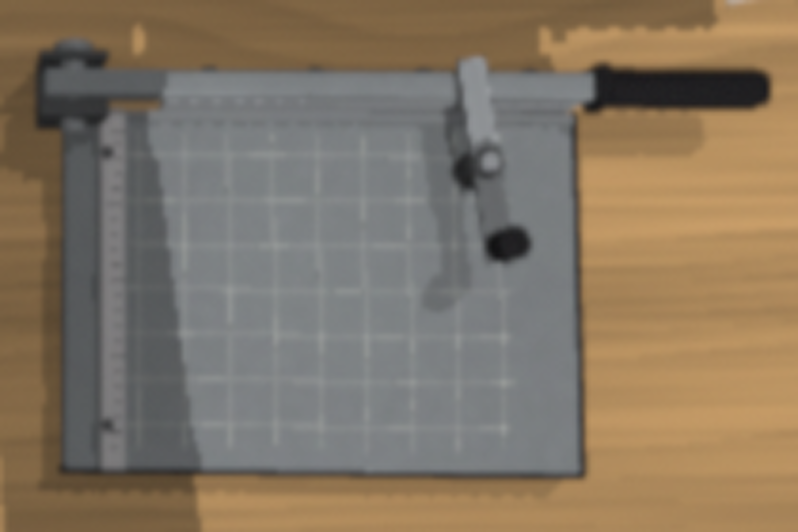

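View pics/c2.png

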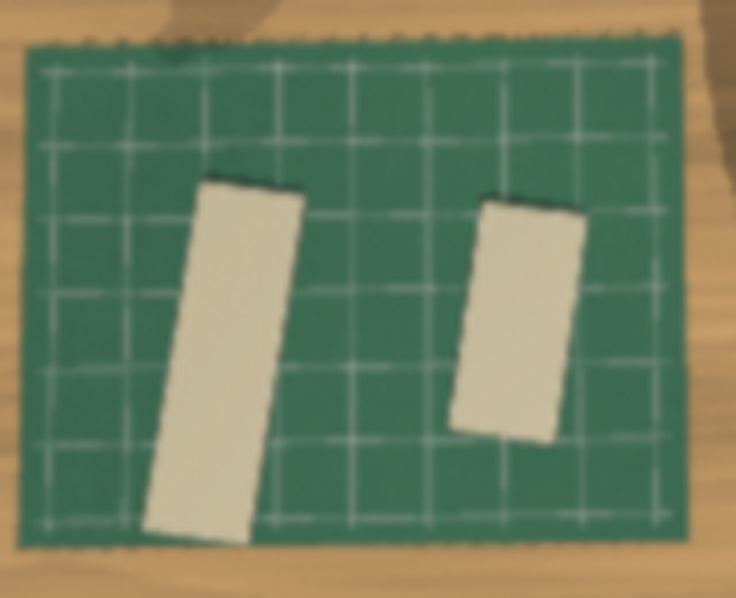

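```bash
python3 - <<'E'
from h import *
g=lambda x0,y0,s,X,Y:(x0+(X+.5)/s-.5,y0+(Y+.5)/s-.5)
A=lambda X,Y,z:back('t0',g(340,180,3.8,X,Y),z)[:2].round(4)
B=lambda X,Y,z:back('t0',g(170,170,4.6,X,Y),z)[:2].round(4)
bl,br,tr=A(62,469,.034),A(583,474,.034),A(575,112,.034)
print('bed',bl,br,tr,'len',np.hypot(*(bl-br)),np.hypot(*(tr-br)))
print('fence inner foot?',A(126,468,.044),A(126,112,.044))
ex=bl-br; th=np.arctan2(ex[1],ex[0]); e2=tr-br; print('yaw trimmer x', th, 'from y side',np.arctan2(e2[1],e2[0])+np.pi/2)
c=(bl+tr)/2; print('centre',c)
print('post top',A(488,162,.085),'knob',A(508,243,.113),'handle ends',A(600,88,.07),A(768,89,.07))
for q in ([(202,182),(304,193),(249,543),(143,531)],[(482,202),(587,213),(555,443),(449,429)]):
    P=np.array([B(*p,.007) for p in q]); print(P.tolist(),P.mean(0),[np.hypot(*(P[i]-P[i-1])).round(4) for i in range(4)]); d=P[0]+P[1]-P[2]-P[3]; print('ang',np.arctan2(d[1],d[0]))
T=lambda p:np.r_[c+np.array([[np.cos(th),-np.sin(th)],[np.sin(th),np.cos(th)]])@p[:2],p[2]]
for n,p in dict(post=(-.1,-.08,.08),grip=(-.24,-.133,.056),fence0=(.13,-.12,.044),fence1=(.13,.12,.044),cut=(0,-.12,.034),target=(.0995,-.06,.034)).items():
    w=T(np.array(p)); print(n,w.round(4),np.hypot(*w[:2]).round(3),proj('t0',w)[0].round(1))
s=bot.sense();print(R.from_quat(s['tcp_rot']).as_matrix().round(3))
E
```

```text
bed [0.2891 0.0551] [ 0.282  -0.2856] [ 0.5218 -0.2916] len 0.3407739720107743 0.23987505080770705
fence inner foot? [0.2895 0.0139] [0.5248 0.0083]
yaw trimmer x 1.5499598945507667 from y side 1.545780695501464
centre [ 0.40545 -0.11825]
post top [ 0.4822 -0.2181] knob [ 0.4275 -0.2203] handle ends [ 0.5316 -0.2966] [ 0.5292 -0.4046]
[[0.5371, 0.4216], [0.5299, 0.3632], [0.3317, 0.3934], [0.3392, 0.4533]] [0.434475 0.407875] [np.float64(0.2004), np.float64(0.0588), np.float64(0.2005), np.float64(0.0604)]
ang -0.15501984603877983
[[0.5231, 0.2616], [0.5159, 0.202], [0.3856, 0.2211], [0.3943, 0.2808]] [0.454725 0.241375] [np.float64(0.1302), np.float64(0.06), np.float64(0.1317), np.float64(0.0603)]
ang -0.1467566275812371
post [ 0.4833 -0.2199  0.08  ] 0.531 [468.2 222.1]
grip [ 0.5334 -0.361   0.056 ] 0.644 [521.6 202.6]
fence0 [0.5281 0.0092 0.044 ] 0.528 [372.4 207.8]
fence1 [0.2882 0.0142 0.044 ] 0.289 [372.7 303.3]
cut [ 0.5254 -0.1208  0.034 ] 0.539 [423.2 208.7]
target [ 0.4675 -0.02    0.034 ] 0.468 [384.2 231.9]
[[ 0.967  0.253 -0.   ]
 [ 0.253 -0.967  0.002]
 [ 0.    -0.002 -1.   ]]
```

```bash
cat >> h.py <<'E'
def to(*goals):
    "goals: (x,y,z,yaw of tool x, world) -> row deltas from the present pose, tool down"
    s=bot.sense(); M=R.from_quat(s['tcp_rot']).as_matrix(); p=np.array(s['position'])
    print('t',round(s['clock'],2),'pos',p.round(4),'yaw',np.arctan2(M[1,0],M[0,0]).round(3),'open',round(s['opening'],3),'F',np.round(s['force'],1),'q',np.round(s['joint_pos'],2))
    for g in goals:
        c,n=np.cos(g[3]),np.sin(g[3]); G=np.array([[c,n,0],[n,-c,0],[0,0,-1.]])
        print((M.T@(np.array(g[:3])-p)).round(4), np.degrees(R.from_matrix(M.T@G).as_rotvec()).round(1))
E
python3 - <<'E'
from h import *
to((.4275,-.2203,.14,.03),(.4275,-.2203,.086,.03))
E
```

```text
t 0.1 pos [ 0.1581 -0.6041  0.2216] yaw 0.256 open 0.997 F [-0.4 -0.3 -0.1] q [-1.44  0.22  1.53  0.    1.39 -0.13]
[ 0.3578 -0.303   0.0822] [-0.1 -0.  12.9]
[ 0.3578 -0.3029  0.1362] [-0.1 -0.  12.9]
```

```bash
python3 -m pendant '[{"delta_pos":[0.045,-0.038,0.0],"delta_rot":[0,0,3],"fingers":0.042},{"delta_pos":[0.09,-0.076,0.01],"delta_rot":[0,0,6],"fingers":0.042},{"delta_pos":[0.135,-0.114,0.03],"delta_rot":[0,0,9],"fingers":0.042},{"delta_pos":[0.18,-0.152,0.05],"delta_rot":[0,0,13],"fingers":0.042},{"delta_pos":[0.225,-0.19,0.07],"delta_rot":[0,0,13],"fingers":0.042},{"delta_pos":[0.27,-0.228,0.08],"delta_rot":[0,0,13],"fingers":0.042},{"delta_pos":[0.315,-0.266,0.082],"delta_rot":[0,0,13],"fingers":0.042},{"delta_pos":[0.358,-0.303,0.082],"delta_rot":[0,0,13],"fingers":0.042},{"delta_pos":[0.358,-0.303,0.082],"delta_rot":[0,0,13],"fingers":0.042},{"delta_pos":[0.358,-0.303,0.082],"delta_rot":[0,0,13],"fingers":0.042}]' 5
python3 - <<'E'
from h import *
snap('side','s1'); 
print(proj('s1',[.4275,-.2203,.096])); u=proj('s1',[.4275,-.2203,.11])[0]; crop('s1',int(u[0])-70,int(u[1])-60,140,110,5,'c3')
to((.4275,-.2203,.086,.03))
E
```

```text
clock: 1.35
position: [0.4274, -0.2202, 0.1399]
tcp_rot: [1.0, 0.015, -0.0, -0.001]
force: [0.6, -0.8, 0.5]
opening: 0.485
[[432.42811523 176.19781409]]
t 1.4 pos [ 0.4272 -0.2209  0.1399] yaw 0.028 open 0.481 F [-0.3 -0.1 -0.1] q [-0.64 -0.05  1.98  0.    1.22  0.9 ]
[ 0.0003 -0.0005  0.054 ] [-0.1  0.  -0.1]
```

View pics/c3.png

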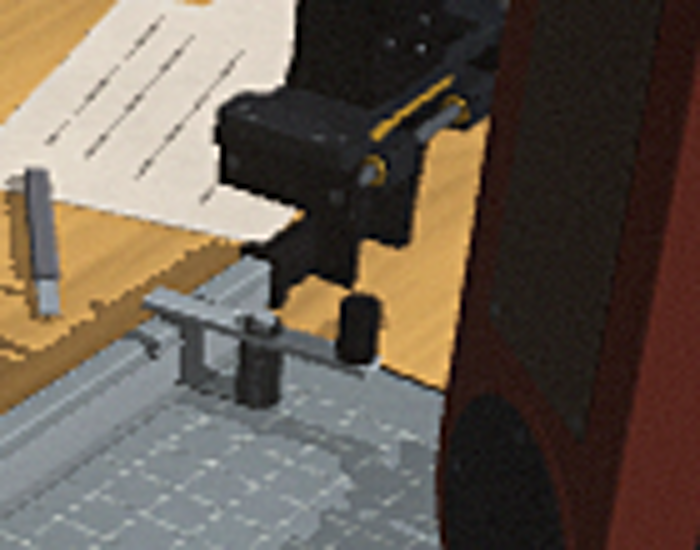

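```bash
python3 - <<'E'
from h import *
P=np.array([.4829,-.2192])
f=lambda a:(*(P+.055*np.array([np.cos(3.1206+a),np.sin(3.1206+a)])),.086,3.1206+a-np.pi)
to(*[f(a) for a in (.05,.2,.35,.5,.65,.8,.95,1.1)])
E
```

```text
t 1.4 pos [ 0.4272 -0.2209  0.1399] yaw 0.028 open 0.481 F [-0.3 -0.1 -0.1] q [-0.64 -0.05  1.98  0.    1.22  0.9 ]
[0.0007 0.     0.0539] [-0.1  0.  -0. ]
[0.0014 0.0083 0.0539] [-0.1  0.  -8.6]
[0.0032 0.0163 0.0539] [ -0.1   0.  -17.2]
[0.0062 0.024  0.0539] [ -0.1   0.  -25.8]
[0.0104 0.0311 0.0539] [ -0.1   0.  -34.4]
[0.0155 0.0375 0.0539] [ -0.1   0.  -43. ]
[0.0216 0.0431 0.0539] [ -0.1  -0.  -51.6]
[0.0284 0.0477 0.0539] [ -0.1  -0.  -60.2]
```

```bash
python3 -m pendant '[{"delta_pos":[0.0005,0,0.018],"delta_rot":[0,0,0],"fingers":0.042},{"delta_pos":[0.0005,0,0.036],"delta_rot":[0,0,0],"fingers":0.042},{"delta_pos":[0.0005,0,0.054],"delta_rot":[0,0,0],"fingers":0.042},{"delta_pos":[0.0014,0.0083,0.054],"delta_rot":[0,0,-8.6],"fingers":0.042},{"delta_pos":[0.0032,0.0163,0.054],"delta_rot":[0,0,-17.2],"fingers":0.042},{"delta_pos":[0.0062,0.024,0.054],"delta_rot":[0,0,-25.8],"fingers":0.042},{"delta_pos":[0.0104,0.0311,0.054],"delta_rot":[0,0,-34.4],"fingers":0.042},{"delta_pos":[0.0155,0.0375,0.054],"delta_rot":[0,0,-43],"fingers":0.042},{"delta_pos":[0.0216,0.0431,0.054],"delta_rot":[0,0,-51.6],"fingers":0.042},{"delta_pos":[0.0284,0.0477,0.054],"delta_rot":[0,0,-60.2],"fingers":0.042}]'
python3 - <<'E'
from h import *
P=np.array([.4829,-.2192])
f=lambda a:(*(P+.055*np.array([np.cos(3.1206+a),np.sin(3.1206+a)])),.086,3.1206+a-np.pi)
to(*[f(a) for a in (1.2,1.3,1.4,1.5,1.6,1.7,1.78)])
E
```

```text
clock: 2.65
position: [0.4549, -0.2684, 0.0839]
tcp_rot: [0.857, 0.515, -0.001, -0.002]
force: [-2.1, 0.3, 0.1]
opening: 0.478
t 2.65 pos [ 0.4549 -0.2684  0.0839] yaw 1.082 open 0.478 F [-2.1  0.3  0.1] q [-0.68  0.14  1.89  0.    1.11 -0.19]
[ 0.0019  0.0069 -0.0021] [-0.3 -0.1 -5.6]
[ 0.0027  0.0123 -0.0022] [ -0.3  -0.1 -11.3]
[ 0.004   0.0177 -0.0022] [ -0.3  -0.1 -17. ]
[ 0.0059  0.0228 -0.0022] [ -0.3  -0.1 -22.8]
[ 0.0083  0.0278 -0.0022] [ -0.3  -0.1 -28.5]
[ 0.0111  0.0325 -0.0022] [ -0.3  -0.1 -34.2]
[ 0.0138  0.036  -0.0023] [ -0.3  -0.1 -38.8]
```

```bash
python3 -m pendant '[{"delta_pos":[0.0019,0.0069,-0.002],"delta_rot":[0,0,-5.6],"fingers":0.042},{"delta_pos":[0.0027,0.0123,-0.002],"delta_rot":[0,0,-11.3],"fingers":0.042},{"delta_pos":[0.004,0.0177,-0.002],"delta_rot":[0,0,-17],"fingers":0.042},{"delta_pos":[0.0059,0.0228,-0.002],"delta_rot":[0,0,-22.8],"fingers":0.042},{"delta_pos":[0.0083,0.0278,-0.002],"delta_rot":[0,0,-28.5],"fingers":0.042},{"delta_pos":[0.0111,0.0325,-0.002],"delta_rot":[0,0,-34.2],"fingers":0.042},{"delta_pos":[0.0138,0.036,-0.002],"delta_rot":[0,0,-38],"fingers":0.042},{"delta_pos":[0.013,0.034,-0.002],"delta_rot":[0,0,-38],"fingers":0.042},{"delta_pos":[0.013,0.034,-0.03],"delta_rot":[0,0,-38],"fingers":0.042},{"delta_pos":[0.013,0.034,-0.07],"delta_rot":[0,0,-38],"fingers":0.042}]'
python3 - <<'E'
from h import *
snap('side','s2'); crop('s2',330,100,180,130,4.4,'c4')
to()
E
```

```text
clock: 3.9
position: [0.4893, -0.2729, 0.152]
tcp_rot: [0.644, 0.765, -0.0, -0.005]
force: [0.4, 0.3, -0.0]
opening: 0.481
t 3.95 pos [ 0.4926 -0.2752  0.1593] yaw 1.742 open 0.483 F [ 2.8 -1.3  3.6] q [-0.65  0.13  1.75  0.    1.26 -0.82]
```

View pics/c4.png

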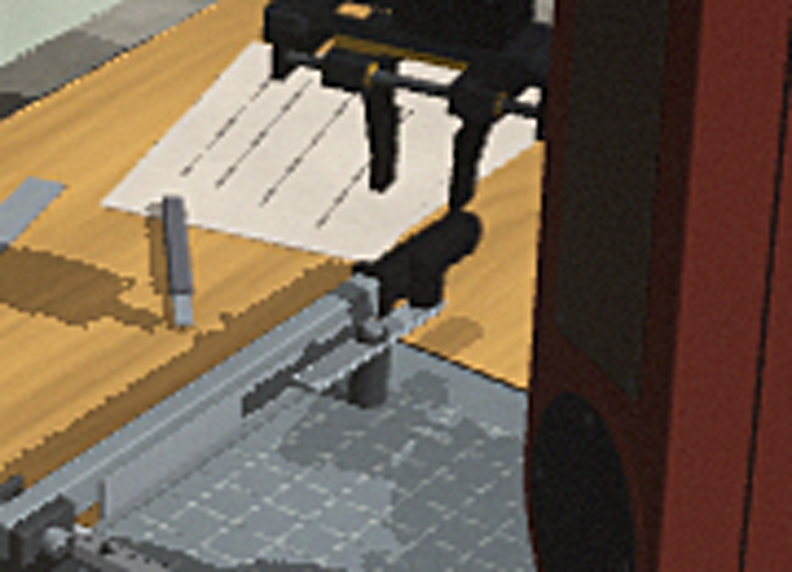

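```bash
cat >> h.py <<'E'
Y0=1.549; C0=np.array([.40545,-.11825])
def W(x,y): return C0+np.array([[np.cos(Y0),-np.sin(Y0)],[np.sin(Y0),np.cos(Y0)]])@[x,y]
def arm(a,b,r=.410,dep=.016):
    w=W(.165-r*np.cos(a)-dep*np.sin(b),-.132); return (*w,.056+r*np.sin(a)-dep*np.cos(b),Y0,b)
def toT(*goals):
    s=bot.sense(); M=R.from_quat(s['tcp_rot']).as_matrix(); p=np.array(s['position'])
    for x,y,z,yw,b in goals:
        G=np.array([[np.cos(yw),np.sin(yw),0],[np.sin(yw),-np.cos(yw),0],[0,0,-1.]])@R.from_rotvec([0,-b,0]).as_matrix()
        print((M.T@(np.array([x,y,z])-p)).round(4), np.degrees(R.from_matrix(M.T@G).as_rotvec()).round(1))
E
python3 - <<'E'
from h import *
g=arm(0,0); print(g); to(); toT((g[0],g[1],.15,Y0,0),g)
E
```

```text
(np.float64(0.5320789687246663), np.float64(-0.3660686923533563), np.float64(0.04), 1.549, 0)
t 3.95 pos [ 0.4926 -0.2752  0.1593] yaw 1.742 open 0.483 F [ 2.8 -1.3  3.6] q [-0.65  0.13  1.75  0.    1.26 -0.82]
[-0.0962  0.0234  0.0093] [ 0.   0.  11.1]
[-0.0962  0.0233  0.1193] [ 0.   0.  11.1]
```

```bash
python3 -m pendant '[{"delta_pos":[-0.048,0.012,0.0],"delta_rot":[0,0,6],"fingers":0.065},{"delta_pos":[-0.096,0.0235,0.01],"delta_rot":[0,0,11],"fingers":0.065},{"delta_pos":[-0.096,0.0235,0.02],"delta_rot":[0,0,11],"fingers":0.065},{"delta_pos":[-0.096,0.0235,0.05],"delta_rot":[0,0,11],"fingers":0.065},{"delta_pos":[-0.096,0.0235,0.08],"delta_rot":[0,0,11],"fingers":0.065},{"delta_pos":[-0.096,0.0235,0.11],"delta_rot":[0,0,11],"fingers":0.065},{"delta_pos":[-0.096,0.0235,0.119],"delta_rot":[0,0,11],"fingers":0.065},{"delta_pos":[-0.096,0.0235,0.119],"delta_rot":[0,0,11],"fingers":0.015},{"delta_pos":[-0.096,0.0235,0.119],"delta_rot":[0,0,11],"fingers":0.015},{"delta_pos":[-0.096,0.0235,0.119],"delta_rot":[0,0,11],"fingers":0.015}]' 12
python3 - <<'E'
from h import *
to(); toT(*[arm(a,b) for a,b in zip(np.arange(.04,.41,.04),np.arange(.025,.3,.025))])
E
```

```text
clock: 5.2
position: [0.5331, -0.3666, 0.042]
tcp_rot: [0.714, 0.7, 0.0, 0.002]
force: [-0.5, -0.7, 0.3]
opening: 0.492
t 5.2 pos [ 0.5331 -0.3666  0.042 ] yaw 1.55 open 0.492 F [-0.5 -0.7  0.3] q [-0.72  0.45  1.6   0.    1.09 -0.7 ]
[ 0.0004 -0.001  -0.0144] [ 0.2 -1.3  0.1]
[ 0.0009 -0.0009 -0.0308] [ 0.2 -2.8  0.1]
[ 0.0021 -0.0009 -0.0471] [ 0.2 -4.2  0.1]
[ 0.004  -0.0009 -0.0634] [ 0.2 -5.6  0.1]
[ 0.0065 -0.0008 -0.0796] [ 0.2 -7.1  0. ]
[ 0.0097 -0.0008 -0.0957] [ 0.2 -8.5  0. ]
[ 0.0134 -0.0007 -0.1116] [ 0.2 -9.9  0. ]
[ 0.0179 -0.0007 -0.1273] [  0.2 -11.3   0. ]
[ 0.0229 -0.0006 -0.1429] [  0.2 -12.8   0. ]
[ 0.0286 -0.0006 -0.1582] [  0.2 -14.2   0. ]
```

```bash
python3 -m pendant '[{"delta_pos":[0,0,0],"delta_rot":[0,0,0],"fingers":0.015},{"delta_pos":[0,0,0],"delta_rot":[0,0,0],"fingers":0.015},{"delta_pos":[0,0,0],"delta_rot":[0,0,0],"fingers":0.015},{"delta_pos":[0,0,0],"delta_rot":[0,0,0],"fingers":0.015},{"delta_pos":[0.0003,0,-0.0135],"delta_rot":[0,-1.4,0],"fingers":0.015},{"delta_pos":[0.0009,0,-0.03],"delta_rot":[0,-2.8,0],"fingers":0.015},{"delta_pos":[0.0021,0,-0.047],"delta_rot":[0,-4.2,0],"fingers":0.015},{"delta_pos":[0.004,0,-0.0634],"delta_rot":[0,-5.6,0],"fingers":0.015},{"delta_pos":[0.0065,0,-0.08],"delta_rot":[0,-7.1,0],"fingers":0.015},{"delta_pos":[0.0097,0,-0.0957],"delta_rot":[0,-8.5,0],"fingers":0.015}]' 12
python3 - <<'E'
from h import *
to(); toT(*[arm(a,b) for a,b in zip(np.arange(.29,.75,.05),np.arange(.18,.5,.03))])
E
```

```text
clock: 6.45
position: [0.5339, -0.3574, 0.1385]
tcp_rot: [0.712, 0.698, -0.053, 0.055]
force: [4.6, -3.3, -1.7]
opening: 0.301
t 6.45 pos [ 0.5339 -0.3574  0.1385] yaw 1.55 open 0.301 F [ 4.6 -3.3 -1.7] q [-0.65  0.27  1.64 -0.13  1.14 -0.58]
[ 0.0026 -0.0015 -0.0196] [ 0.3 -1.5  0. ]
[ 0.0054 -0.0014 -0.0399] [ 0.3 -3.3  0. ]
[ 0.0093 -0.0013 -0.06  ] [ 0.3 -5.   0. ]
[ 0.0141 -0.0012 -0.0798] [ 0.3 -6.7  0. ]
[ 0.0199 -0.0011 -0.0994] [ 0.3 -8.4  0. ]
[ 0.0267 -0.001  -0.1186] [  0.3 -10.1   0. ]
[ 0.0344 -0.0009 -0.1375] [  0.3 -11.9   0. ]
[ 0.0431 -0.0008 -0.156 ] [  0.3 -13.6  -0. ]
[ 0.0527 -0.0007 -0.1739] [  0.3 -15.3  -0. ]
[ 0.0631 -0.0006 -0.1914] [  0.3 -17.   -0. ]
```

```bash
python3 -m pendant '[{"delta_pos":[0.0026,-0.001,-0.0196],"delta_rot":[0,-1.5,0],"fingers":0.015},{"delta_pos":[0.0054,-0.001,-0.04],"delta_rot":[0,-3.3,0],"fingers":0.015},{"delta_pos":[0.0093,-0.001,-0.06],"delta_rot":[0,-5,0],"fingers":0.015},{"delta_pos":[0.0141,-0.001,-0.08],"delta_rot":[0,-6.7,0],"fingers":0.015},{"delta_pos":[0.02,-0.001,-0.0994],"delta_rot":[0,-8.4,0],"fingers":0.015},{"delta_pos":[0.0267,-0.001,-0.1186],"delta_rot":[0,-10.1,0],"fingers":0.015},{"delta_pos":[0.0344,-0.001,-0.1375],"delta_rot":[0,-11.9,0],"fingers":0.015},{"delta_pos":[0.0431,-0.001,-0.156],"delta_rot":[0,-13.6,0],"fingers":0.015},{"delta_pos":[0.0527,-0.001,-0.174],"delta_rot":[0,-15.3,0],"fingers":0.015},{"delta_pos":[0.06,-0.001,-0.187],"delta_rot":[0,-16.5,0],"fingers":0.015}]' 12
python3 - <<'E'
from h import *
snap('side','s3'); to(); print(arm(.73,.47))
E
```

```text
clock: 7.7
position: [0.5358, -0.2693, 0.3155]
tcp_rot: [0.697, 0.683, -0.153, 0.157]
force: [9.1, -2.6, -2.3]
opening: 0.293
t 7.75 pos [ 0.5359 -0.2681  0.3167] yaw 1.548 open 0.297 F [ 5.7 -1.3  2.6] q [-0.37  0.    1.65 -0.42  1.34 -0.28]
(np.float64(0.5341981082232167), np.float64(-0.268859473523699), np.float64(0.3151514577403909), 1.549, 0.47)
```

View pics/s3.png

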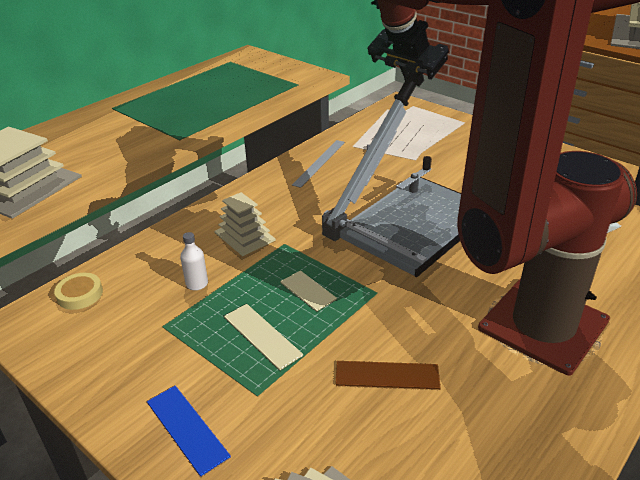

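```bash
python3 -m pendant '[{"delta_pos":[0,0,0],"delta_rot":[0,0,0],"fingers":0.06},{"delta_pos":[0,0,0],"delta_rot":[0,0,0],"fingers":0.06},{"delta_pos":[0,0,0],"delta_rot":[0,0,0],"fingers":0.06},{"delta_pos":[0,0,0],"delta_rot":[0,0,0],"fingers":0.06},{"delta_pos":[0,0,0],"delta_rot":[0,0,0],"fingers":0.06},{"delta_pos":[0,0,-0.01],"delta_rot":[0,0,0],"fingers":0.087},{"delta_pos":[0,0,-0.03],"delta_rot":[0,0,0],"fingers":0.087},{"delta_pos":[0,0,-0.055],"delta_rot":[0,0,0],"fingers":0.087},{"delta_pos":[0,0,-0.08],"delta_rot":[0,0,0],"fingers":0.087},{"delta_pos":[0,0,-0.11],"delta_rot":[0,0,0],"fingers":0.087}]'
python3 - <<'E'
from h import *
to((.47,.0,.38,2.2),(.44,.2,.30,2.987))
E
```

```text
clock: 9.0
position: [0.5357, -0.22, 0.4184]
tcp_rot: [0.697, 0.683, -0.153, 0.158]
force: [0.0, -0.8, 1.3]
opening: 0.995
t 9.0 pos [ 0.5357 -0.22    0.4184] yaw 1.548 open 0.995 F [ 0.  -0.8  1.3] q [-0.28 -0.04  1.51 -0.42  1.54 -0.28]
[ 0.2138 -0.07   -0.06  ] [ -7.6  24.7 -36.6]
[ 0.4281 -0.1044 -0.0737] [-17.7  21.4 -80.8]
```

```bash
python3 -m pendant '[{"delta_pos":[0.04,-0.014,-0.02],"delta_rot":[-1.5,5,-7],"fingers":0.087},{"delta_pos":[0.085,-0.028,-0.035],"delta_rot":[-3,10,-14],"fingers":0.087},{"delta_pos":[0.13,-0.042,-0.045],"delta_rot":[-4.5,15,-22],"fingers":0.087},{"delta_pos":[0.17,-0.056,-0.05],"delta_rot":[-6,20,-29],"fingers":0.087},{"delta_pos":[0.214,-0.07,-0.06],"delta_rot":[-7.6,24.7,-36.6],"fingers":0.087},{"delta_pos":[0.257,-0.077,-0.06],"delta_rot":[-9.5,24,-45],"fingers":0.087},{"delta_pos":[0.3,-0.084,-0.065],"delta_rot":[-11.5,23.5,-54],"fingers":0.087},{"delta_pos":[0.343,-0.091,-0.07],"delta_rot":[-13.5,23,-63],"fingers":0.087},{"delta_pos":[0.386,-0.098,-0.072],"delta_rot":[-15.5,22,-72],"fingers":0.087},{"delta_pos":[0.428,-0.104,-0.074],"delta_rot":[-17.7,21.4,-80.8],"fingers":0.087}]'
python3 - <<'E'
from h import *
s=snap('top','t1'); crop('t1',170,170,160,130,4.6,'c5')
i0=cv2.imread('pics/t0.png').astype(int);i1=s['img'].astype(int); print(abs(i0-i1)[205:290,198:240].mean())
d=-.015; c=(.4345+d*np.cos(-.155),.4079+d*np.sin(-.155)); print(c)
to((*c,.06,2.987),(*c,.0035,2.987))
E
```

```text
clock: 10.25
position: [0.4402, 0.202, 0.3018]
tcp_rot: [0.074, 0.997, 0.001, 0.001]
force: [-0.2, 0.1, 0.1]
opening: 1.002
15.884407096171802
(np.float64(0.4196798270383864), np.float64(0.41021570148936715))
t 10.3 pos [0.4383 0.2053 0.2992] yaw 3.001 open 1.0 F [-2.5  2.  -1.2] q [ 0.27 -0.16  1.78  0.    1.53 -1.16]
[0.0466 0.1993 0.2401] [ 0.2 -0.1  0.8]
[0.0464 0.1991 0.2966] [ 0.2 -0.1  0.8]
```

```bash
python3 -m pendant '[{"delta_pos":[0.01,0.045,0.03],"delta_rot":[0,0,0.8],"fingers":0.087},{"delta_pos":[0.023,0.1,0.06],"delta_rot":[0,0,0.8],"fingers":0.087},{"delta_pos":[0.035,0.15,0.1],"delta_rot":[0,0,0.8],"fingers":0.087},{"delta_pos":[0.0465,0.199,0.14],"delta_rot":[0,0,0.8],"fingers":0.087},{"delta_pos":[0.0465,0.199,0.18],"delta_rot":[0,0,0.8],"fingers":0.087},{"delta_pos":[0.0465,0.199,0.22],"delta_rot":[0,0,0.8],"fingers":0.087},{"delta_pos":[0.0465,0.199,0.24],"delta_rot":[0,0,0.8],"fingers":0.087},{"delta_pos":[0.0465,0.199,0.25],"delta_rot":[0,0,0.8],"fingers":0.087},{"delta_pos":[0.0465,0.199,0.25],"delta_rot":[0,0,0.8],"fingers":0.087},{"delta_pos":[0.0465,0.199,0.25],"delta_rot":[0,0,0.8],"fingers":0.087}]'
python3 - <<'E'
from h import *
snap('side','s4'); crop('s4',150,220,240,180,3.3,'c6')
to((.4197,.4102,.003,2.987))
E
```

```text
clock: 11.55
position: [0.4209, 0.4106, 0.052]
tcp_rot: [0.077, 0.997, 0.003, 0.0]
force: [0.3, -0.1, 0.3]
opening: 1.004
t 11.6 pos [0.4209 0.4106 0.0519] yaw 2.987 open 0.999 F [-0.9  0.3 -0.9] q [ 0.64  0.31  1.76  0.    1.07 -0.78]
[ 0.0011 -0.0009  0.0489] [ 0.3 -0.   0. ]
```

View pics/c6.png

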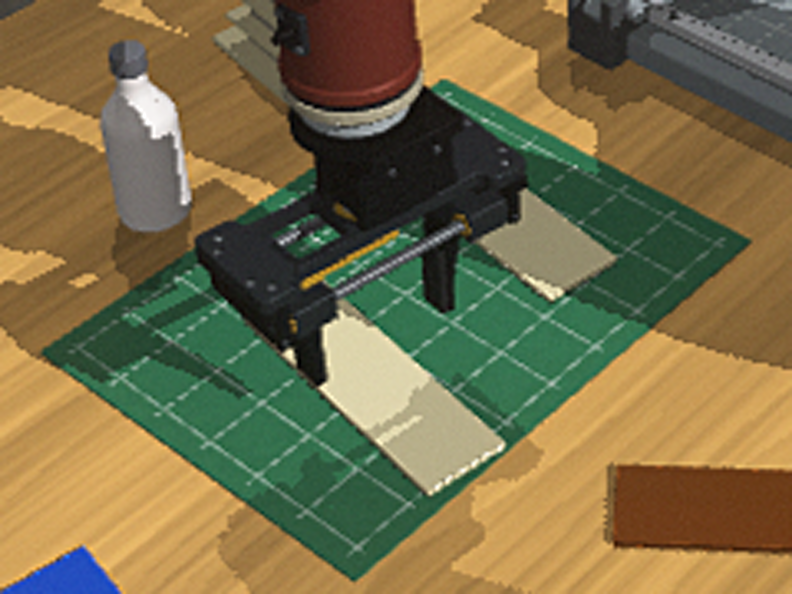

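```bash
python3 -m pendant '[{"delta_pos":[0.001,-0.001,0.016],"delta_rot":[0,0,0],"fingers":0.087},{"delta_pos":[0.001,-0.001,0.032],"delta_rot":[0,0,0],"fingers":0.087},{"delta_pos":[0.001,-0.001,0.042],"delta_rot":[0,0,0],"fingers":0.087},{"delta_pos":[0.001,-0.001,0.0485],"delta_rot":[0,0,0],"fingers":0.087},{"delta_pos":[0.001,-0.001,0.0485],"delta_rot":[0,0,0],"fingers":0.087},{"delta_pos":[0.001,-0.001,0.0485],"delta_rot":[0,0,0],"fingers":0.045},{"delta_pos":[0.001,-0.001,0.0485],"delta_rot":[0,0,0],"fingers":0.045},{"delta_pos":[0.001,-0.001,0.0485],"delta_rot":[0,0,0],"fingers":0.045},{"delta_pos":[0.001,-0.001,0.0485],"delta_rot":[0,0,0],"fingers":0.045},{"delta_pos":[0.001,-0.001,0.0485],"delta_rot":[0,0,0],"fingers":0.045}]' 15
```

```text
clock: 12.85
position: [0.4198, 0.41, 0.0034]
tcp_rot: [0.077, 0.997, 0.003, 0.0]
force: [-1.3, 0.6, 0.0]
opening: 0.687
```

```bash
python3 -m pendant '[{"delta_pos":[0,0,-0.005],"delta_rot":[0,0,0],"fingers":0.045},{"delta_pos":[0,0,-0.015],"delta_rot":[0,0,0],"fingers":0.045},{"delta_pos":[0,0,-0.03],"delta_rot":[0,0,0],"fingers":0.045},{"delta_pos":[0,0,-0.05],"delta_rot":[0,0,0],"fingers":0.045},{"delta_pos":[0,0,-0.07],"delta_rot":[0,0,0],"fingers":0.045},{"delta_pos":[0,0,-0.09],"delta_rot":[0,0,0],"fingers":0.045},{"delta_pos":[0,0,-0.11],"delta_rot":[0,0,0],"fingers":0.045},{"delta_pos":[0,0,-0.13],"delta_rot":[0,0,0],"fingers":0.045},{"delta_pos":[0,0,-0.145],"delta_rot":[0,0,0],"fingers":0.045},{"delta_pos":[0,0,-0.15],"delta_rot":[0,0,0],"fingers":0.045}]'
python3 - <<'E'
from h import *
g=lambda x,y,z:(*W(x,y),z,Y0+np.pi/2)
print(g(.072,.02,0))
to(g(.072,.02,.15),g(.072,-.042,.15))
E
```

```text
clock: 14.1
position: [0.4202, 0.4095, 0.1548]
tcp_rot: [0.077, 0.997, 0.004, 0.001]
force: [-0.0, -0.3, 0.1]
opening: 0.68
(np.float64(0.38702396188276955), np.float64(-0.04583121017786633), 0, 3.1197963267948965)
t 14.1 pos [0.4202 0.4095 0.1548] yaw 2.987 open 0.68 F [-0.  -0.3  0.1] q [ 0.64  0.18  1.7   0.    1.25 -0.78]
[-0.0373 -0.4551  0.0016] [ 0.4  0.1 -7.6]
[-0.0988 -0.4469  0.0017] [ 0.4  0.1 -7.6]
```

```bash
python3 -m pendant '[{"delta_pos":[-0.003,-0.03,0],"delta_rot":[0,0,-1],"fingers":0.045},{"delta_pos":[-0.006,-0.075,0],"delta_rot":[0,0,-1.5],"fingers":0.045},{"delta_pos":[-0.01,-0.125,0],"delta_rot":[0,0,-2],"fingers":0.045},{"delta_pos":[-0.014,-0.18,0],"delta_rot":[0,0,-3],"fingers":0.045},{"delta_pos":[-0.019,-0.235,0],"delta_rot":[0,0,-4],"fingers":0.045},{"delta_pos":[-0.024,-0.29,0],"delta_rot":[0,0,-5],"fingers":0.045},{"delta_pos":[-0.028,-0.345,0],"delta_rot":[0,0,-6],"fingers":0.045},{"delta_pos":[-0.032,-0.395,0],"delta_rot":[0,0,-7],"fingers":0.045},{"delta_pos":[-0.035,-0.435,0],"delta_rot":[0,0,-7.6],"fingers":0.045},{"delta_pos":[-0.0373,-0.455,0.0016],"delta_rot":[0.3,0,-7.6],"fingers":0.045}]'
python3 - <<'E'
from h import *
snap('top','t2'); crop('t2',335,180,200,140,4,'c7')
g=lambda x,y,z:(*W(x,y),z,Y0+np.pi/2)
to(g(.072,.02,.043),g(.072,-.042,.043),g(.072,-.042,.0365))
E
```

```text
clock: 15.35
position: [0.3864, -0.0476, 0.1497]
tcp_rot: [0.012, 1.0, 0.001, 0.001]
force: [0.4, 0.8, -1.1]
opening: 0.685
t 15.4 pos [ 0.3864 -0.0488  0.1495] yaw 3.117 open 0.686 F [-0.1 -1.1  1.2] q [-0.33 -0.31  2.18  0.    1.27 -1.88]
[-0.0005  0.0029  0.1065] [ 0.   0.  -0.1]
[-0.0625  0.0031  0.1065] [ 0.   0.  -0.1]
[-0.0625  0.0031  0.113 ] [ 0.   0.  -0.1]
```

View pics/c7.png

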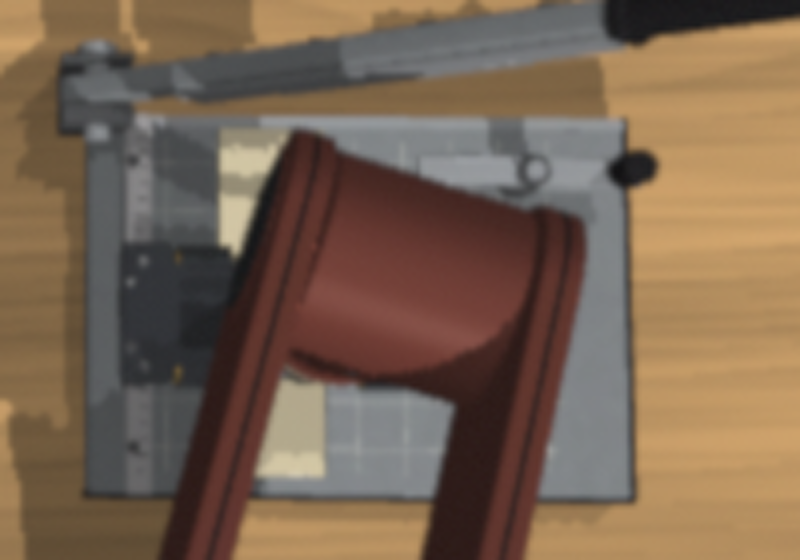

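```bash
python3 -m pendant '[{"delta_pos":[0,0.003,0.03],"delta_rot":[0,0,0],"fingers":0.045},{"delta_pos":[0,0.003,0.06],"delta_rot":[0,0,0],"fingers":0.045},{"delta_pos":[0,0.003,0.09],"delta_rot":[0,0,0],"fingers":0.045},{"delta_pos":[0,0.003,0.105],"delta_rot":[0,0,0],"fingers":0.045},{"delta_pos":[-0.01,0.003,0.1065],"delta_rot":[0,0,0],"fingers":0.045},{"delta_pos":[-0.022,0.003,0.1065],"delta_rot":[0,0,0],"fingers":0.045},{"delta_pos":[-0.034,0.003,0.1065],"delta_rot":[0,0,0],"fingers":0.045},{"delta_pos":[-0.046,0.003,0.1065],"delta_rot":[0,0,0],"fingers":0.045},{"delta_pos":[-0.058,0.003,0.1065],"delta_rot":[0,0,0],"fingers":0.045},{"delta_pos":[-0.0625,0.003,0.1065],"delta_rot":[0,0,0],"fingers":0.045}]'
python3 - <<'E'
from h import *
g=lambda x,y,z:(*W(x,y),z,Y0+np.pi/2)
to(g(.072,-.042,.0365))
E
```

```text
clock: 16.65
position: [0.4501, -0.0474, 0.0432]
tcp_rot: [0.012, 1.0, -0.0, 0.001]
force: [0.2, 0.9, -0.5]
opening: 0.683
t 16.65 pos [ 0.4501 -0.0474  0.0432] yaw 3.118 open 0.683 F [ 0.2  0.9 -0.5] q [-0.28  0.02  2.11  0.    1.01 -1.83]
[0.0011 0.0002 0.0067] [-0.   0.1 -0.1]
```

```bash
python3 -m pendant '[{"delta_pos":[0.001,0,0.004],"delta_rot":[0,0,0],"fingers":0.045},{"delta_pos":[0.001,0,0.0067],"delta_rot":[0,0,0],"fingers":0.045},{"delta_pos":[0.001,0,0.0067],"delta_rot":[0,0,0],"fingers":0.045},{"delta_pos":[0.001,0,0.0067],"delta_rot":[0,0,0],"fingers":0.074},{"delta_pos":[0.001,0,0.0067],"delta_rot":[0,0,0],"fingers":0.074},{"delta_pos":[0.001,0,0.0067],"delta_rot":[0,0,0],"fingers":0.074},{"delta_pos":[0.001,0,0.0067],"delta_rot":[0,0,0],"fingers":0.074},{"delta_pos":[0.001,0,-0.02],"delta_rot":[0,0,0],"fingers":0.074},{"delta_pos":[0.001,0,-0.06],"delta_rot":[0,0,0],"fingers":0.074},{"delta_pos":[0.001,0,-0.08],"delta_rot":[0,0,0],"fingers":0.074}]'
python3 - <<'E'
from h import *
snap('side','s5'); crop('s5',300,150,200,140,4,'c8')
g=lambda x,y,z:(*W(x,y),z,Y0+np.pi/2)
to(g(.012,-.057,.09),g(.012,-.057,.0365))
E
```

```text
clock: 17.9
position: [0.4501, -0.0477, 0.1255]
tcp_rot: [0.012, 1.0, -0.0, 0.002]
force: [-0.1, 0.3, -0.7]
opening: 0.852
t 17.95 pos [ 0.4513 -0.048   0.1275] yaw 3.118 open 0.852 F [1.4 0.2 1.9] q [-0.28 -0.11  2.06  0.    1.19 -1.83]
[-0.0125 -0.0592  0.0377] [-0.1  0.4 -0.1]
[-0.0122 -0.0591  0.0912] [-0.1  0.4 -0.1]
```

View pics/c8.png

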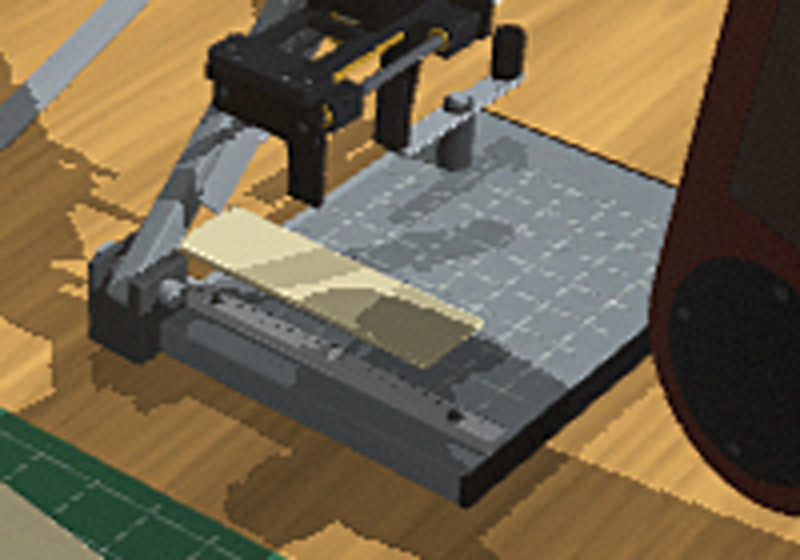

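```bash
python3 -m pendant '[{"delta_pos":[-0.003,-0.015,0.005],"delta_rot":[0,0,0],"fingers":0},{"delta_pos":[-0.006,-0.03,0.01],"delta_rot":[0,0,0],"fingers":0},{"delta_pos":[-0.009,-0.045,0.02],"delta_rot":[0,0,0],"fingers":0},{"delta_pos":[-0.011,-0.059,0.03],"delta_rot":[0,0.4,0],"fingers":0},{"delta_pos":[-0.011,-0.059,0.038],"delta_rot":[0,0.4,0],"fingers":0},{"delta_pos":[-0.011,-0.059,0.038],"delta_rot":[0,0.4,0],"fingers":0},{"delta_pos":[-0.011,-0.059,0.038],"delta_rot":[0,0.4,0],"fingers":0},{"delta_pos":[-0.011,-0.059,0.038],"delta_rot":[0,0.4,0],"fingers":0},{"delta_pos":[-0.011,-0.059,0.038],"delta_rot":[0,0.4,0],"fingers":0},{"delta_pos":[-0.011,-0.059,0.038],"delta_rot":[0,0.4,0],"fingers":0}]'
python3 - <<'E'
from h import *
g=lambda x,y,z:(*W(x,y),z,Y0+np.pi/2)
to(g(.012,-.056,.0365),g(.025,-.056,.0365),g(.050,-.056,.0365))
E
```

```text
clock: 19.2
position: [0.4614, -0.1072, 0.09]
tcp_rot: [0.012, 1.0, -0.001, 0.0]
force: [-0.5, 0.1, 0.9]
opening: 0.008
t 19.2 pos [ 0.4614 -0.1072  0.09  ] yaw 3.118 open 0.008 F [-0.5  0.1  0.9] q [-0.39 -0.    2.03 -0.    1.11 -1.94]
[-0.0003 -0.0002  0.0535] [-0.1  0.  -0.1]
[-0.0003  0.0128  0.0535] [-0.1  0.  -0.1]
[-0.0002  0.0378  0.0534] [-0.1  0.  -0.1]
```

```bash
python3 -m pendant '[{"delta_pos":[0,0,0.025],"delta_rot":[0,0,0],"fingers":0},{"delta_pos":[0,0,0.045],"delta_rot":[0,0,0],"fingers":0},{"delta_pos":[0,0,0.0535],"delta_rot":[0,0,0],"fingers":0},{"delta_pos":[0,0.006,0.0535],"delta_rot":[0,0,0],"fingers":0},{"delta_pos":[0,0.012,0.0535],"delta_rot":[0,0,0],"fingers":0},{"delta_pos":[0,0.018,0.0535],"delta_rot":[0,0,0],"fingers":0},{"delta_pos":[0,0.024,0.0535],"delta_rot":[0,0,0],"fingers":0},{"delta_pos":[0,0.029,0.0535],"delta_rot":[0,0,0],"fingers":0},{"delta_pos":[0,0.034,0.0535],"delta_rot":[0,0,0],"fingers":0},{"delta_pos":[0,0.037,0.0535],"delta_rot":[0,0,0],"fingers":0}]'
python3 - <<'E'
from h import *
g=lambda x,y,z:(*W(x,y),z,Y0+np.pi/2)
to(g(.055,-.056,.0365))
E
```

```text
clock: 20.45
position: [0.4623, -0.07, 0.0364]
tcp_rot: [0.012, 1.0, -0.001, 0.0]
force: [0.1, -1.4, -0.1]
opening: 0.007
t 20.45 pos [ 0.4623 -0.07    0.0364] yaw 3.118 open 0.007 F [ 0.1 -1.4 -0.1] q [-0.32  0.07  2.07 -0.    0.99 -1.86]
[-0.0002  0.0055 -0.0001] [-0.1  0.  -0.1]
```

```bash
python3 -m pendant '[{"delta_pos":[0,0.001,0],"delta_rot":[0,0,0],"fingers":0},{"delta_pos":[0,0.002,0],"delta_rot":[0,0,0],"fingers":0},{"delta_pos":[0,0.003,0],"delta_rot":[0,0,0],"fingers":0},{"delta_pos":[0,0.0035,0],"delta_rot":[0,0,0],"fingers":0},{"delta_pos":[0,0.004,0],"delta_rot":[0,0,0],"fingers":0},{"delta_pos":[0,0.0045,0],"delta_rot":[0,0,0],"fingers":0},{"delta_pos":[0,0.005,0],"delta_rot":[0,0,0],"fingers":0},{"delta_pos":[0,0.0055,0],"delta_rot":[0,0,0],"fingers":0},{"delta_pos":[0,0.006,0],"delta_rot":[0,0,0],"fingers":0},{"delta_pos":[0,0.006,0],"delta_rot":[0,0,0],"fingers":0}]'
```

```text
clock: 21.7
position: [0.4624, -0.0639, 0.0364]
tcp_rot: [0.012, 1.0, -0.001, 0.0]
force: [-0.1, -0.2, 0.1]
opening: 0.009
```

```bash
python3 -m pendant '[{"delta_pos":[0,0.0005,0],"delta_rot":[0,0,0],"fingers":0},{"delta_pos":[0,0.001,0],"delta_rot":[0,0,0],"fingers":0},{"delta_pos":[0,0.0015,0],"delta_rot":[0,0,0],"fingers":0},{"delta_pos":[0,0.002,0],"delta_rot":[0,0,0],"fingers":0},{"delta_pos":[0,0.0025,0],"delta_rot":[0,0,0],"fingers":0},{"delta_pos":[0,0.003,0],"delta_rot":[0,0,0],"fingers":0},{"delta_pos":[0,0.003,0],"delta_rot":[0,0,0],"fingers":0},{"delta_pos":[0,0.003,0],"delta_rot":[0,0,0],"fingers":0},{"delta_pos":[0,0.003,0],"delta_rot":[0,0,0],"fingers":0},{"delta_pos":[0,0.003,0],"delta_rot":[0,0,0],"fingers":0}]'
python3 - <<'E'
from h import *
to(); snap('side','s6'); crop('s6',300,150,200,140,4,'c9')
E
```

```text
clock: 22.95
position: [0.4624, -0.0609, 0.0364]
tcp_rot: [0.012, 1.0, -0.001, 0.0]
force: [0.0, -0.7, 0.1]
opening: 0.006
t 22.95 pos [ 0.4624 -0.0609  0.0364] yaw 3.118 open 0.006 F [ 0.  -0.7  0.1] q [-0.3   0.07  2.08 -0.    0.99 -1.85]
```

View pics/c9.png

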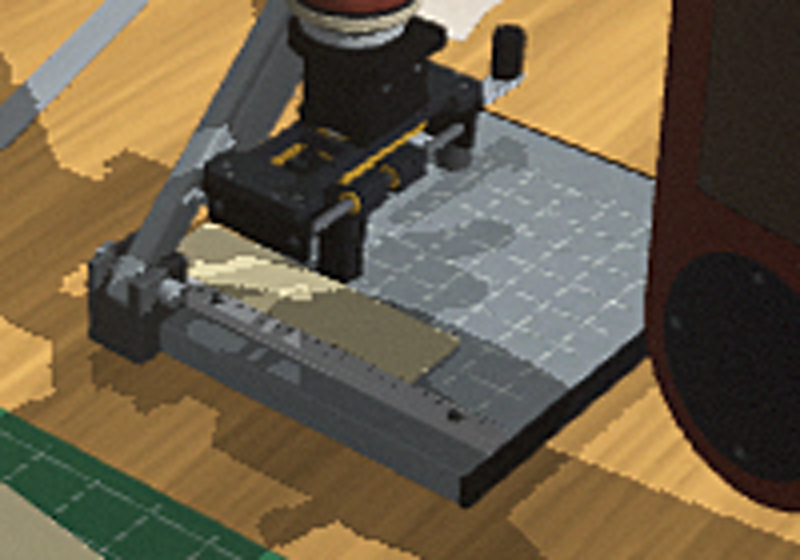

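```bash
python3 -m pendant '[{"delta_pos":[0,0.0004,0],"delta_rot":[0,0,0],"fingers":0},{"delta_pos":[0,0.0008,0],"delta_rot":[0,0,0],"fingers":0},{"delta_pos":[0,0.0012,0],"delta_rot":[0,0,0],"fingers":0},{"delta_pos":[0,0.0016,0],"delta_rot":[0,0,0],"fingers":0},{"delta_pos":[0,0.002,0],"delta_rot":[0,0,0],"fingers":0},{"delta_pos":[0,0.002,0],"delta_rot":[0,0,0],"fingers":0},{"delta_pos":[0,0.002,0],"delta_rot":[0,0,0],"fingers":0},{"delta_pos":[0,0.002,0],"delta_rot":[0,0,0],"fingers":0},{"delta_pos":[0,0.002,0],"delta_rot":[0,0,0],"fingers":0},{"delta_pos":[0,0.002,0],"delta_rot":[0,0,0],"fingers":0}]'
```

```text
clock: 24.25
position: [0.4625, -0.0595, 0.0364]
tcp_rot: [0.012, 1.0, -0.001, 0.0]
force: [-0.9, -5.3, -0.2]
opening: 0.006
```

```bash
python3 -m pendant '[{"delta_pos":[0,0.0004,0],"delta_rot":[0,0,0],"fingers":0},{"delta_pos":[0,0.0008,0],"delta_rot":[0,0,0],"fingers":0},{"delta_pos":[0,0.0012,0],"delta_rot":[0,0,0],"fingers":0},{"delta_pos":[0,0.0016,0],"delta_rot":[0,0,0],"fingers":0},{"delta_pos":[0,0.002,0],"delta_rot":[0,0,0],"fingers":0},{"delta_pos":[0,0.002,0],"delta_rot":[0,0,0],"fingers":0},{"delta_pos":[0,0.002,0],"delta_rot":[0,0,0],"fingers":0},{"delta_pos":[0,0.002,0],"delta_rot":[0,0,0],"fingers":0},{"delta_pos":[0,0.002,0],"delta_rot":[0,0,0],"fingers":0},{"delta_pos":[0,0.002,0],"delta_rot":[0,0,0],"fingers":0}]'
```

```text
clock: 25.5
position: [0.4625, -0.0593, 0.0366]
tcp_rot: [0.011, 1.0, -0.003, 0.0]
force: [-2.5, -11.7, -0.3]
opening: 0.006
```

```bash
python3 -m pendant '[{"delta_pos":[0,-0.003,0],"delta_rot":[0,0,0],"fingers":0},{"delta_pos":[0,-0.01,0],"delta_rot":[0,0,0],"fingers":0},{"delta_pos":[0.005,-0.03,0],"delta_rot":[0,0,0],"fingers":0},{"delta_pos":[0.02,-0.045,-0.02],"delta_rot":[0,0,0],"fingers":0},{"delta_pos":[0.04,-0.045,-0.06],"delta_rot":[0,0,0],"fingers":0},{"delta_pos":[0.05,-0.06,-0.1],"delta_rot":[0,0,0],"fingers":0},{"delta_pos":[0.06,-0.1,-0.15],"delta_rot":[0,0,0],"fingers":0},{"delta_pos":[0.07,-0.15,-0.18],"delta_rot":[0,0,0],"fingers":0},{"delta_pos":[0.08,-0.2,-0.2],"delta_rot":[0,0,0],"fingers":0},{"delta_pos":[0.08,-0.22,-0.2],"delta_rot":[0,0,0],"fingers":0}]'
python3 - <<'E'
from h import *
to(); snap('top','t3'); crop('t3',340,180,210,140,3.8,'c10')
E
```

```text
clock: 26.75
position: [0.3777, -0.2791, 0.24]
tcp_rot: [0.013, 1.0, -0.004, 0.002]
force: [0.5, 1.1, -0.6]
opening: 0.005
t 26.75 pos [ 0.3777 -0.2791  0.24  ] yaw 3.116 open 0.005 F [ 0.5  1.1 -0.6] q [-0.8  -0.18  1.9  -0.    1.41 -2.35]
```

View pics/c10.png

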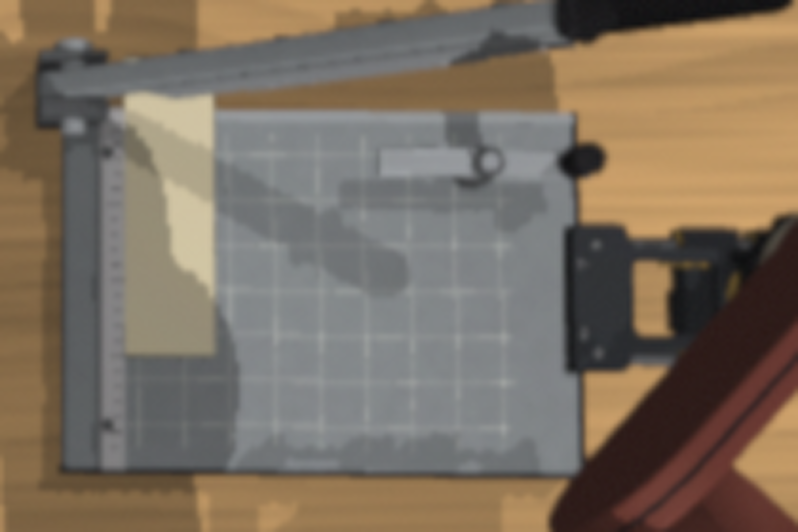

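```bash
python3 - <<'E'
from h import *
A=lambda X,Y,z:back('t3',(340+(X+.5)/3.8-.5,180+(Y+.5)/3.8-.5),z)[:2]
Rt=np.array([[np.cos(Y0),np.sin(Y0)],[-np.sin(Y0),np.cos(Y0)]])
for p in((215,354),(124.5,354),(215,100)): print((Rt@(A(*p,.039)-C0)).round(4))
h=(583,112); 
# arm tip / lock knob
k=Rt@(A(585,160,.113)-C0); print('knob',k.round(4),'lock',np.arctan2(-(k[0]+.1),k[1]+.08))
E
```

```text
[0.0704 0.0437]
[0.13   0.0442]
[ 0.0693 -0.1259]
knob [-0.1505 -0.0767] lock 1.5059744446038636
```

```bash
python3 -c "
from plant import bot
print(bot.job_done())"
```

```text
the job is handed in; nothing more can be done
None
```

I handed the job in at about 27 s of the 72 s allowed; the hand-in reports no verdict.

**What I did**
- **Lock bar:** swung open by its knob to about 1.5 rad, while the blade arm was still down.
- **Blade arm:** raised by its handle to about 0.73 rad and released. It stayed up: the handle is at the same image position in later pictures.
- **Long strip:** picked up, laid on the bed under the raised blade and released. I then pushed it against the fence with closed fingers until it stalled at about 12 N.

**Last check, from the top camera, in the trimmer's frame**

| Quantity | Measured | Allowed |
|---|---|---|
| Strip centre x | about 0.100 m | 0.0965 to 0.103 m |
| Strip centre y | about -0.056 m | -0.075 to -0.045 m |
| End past the cutting edge | about 36 mm | 25 to 55 mm |
| Out of square with the fence | about 0.006 rad | under 0.035 rad |

- The gripper finished clear of everything, at 0.24 m height.
- **Lock angle:** its camera reading, about 1.5 rad, is somewhat below the 1.6 rad or so I aimed for, but well above the 1.1 rad needed.
- **Fence contact:** it came about 5 mm further along than I expected from the finger thickness. The measured strip edge, at x = 0.130, still matches the fence.
- **Other objects:** I did not measure the shorter strip, the card model or the glue bottle at the end. The arm did not work near them except when picking up the long strip.

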